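# Torque the clamp screw on a frame rail

### The job

Slide the wooden rail along its channel until its end sits fully home against the red stop of the blue clamping fixture, gently. Then swing the torque wrench on the clamp screw clockwise (seen from above) until its knuckle clearly gives by a few degrees, stop there, well short of the end of its fold, and let go, leaving the screw tight, the rail home and everything else on the bench alone.

Things in the scene. Friction and masses are not known exactly. Their poses are not given: they have to be found in the camera images.
- fixture: Blue steel fixture fixed to the bench; origin on the bench under the clamp screw's axis, z up. Base plate 130 (x) by 180 (y -70 to +110), 12 mm high. Rail channel along y, 48 mm wide, between fences 34 mm high (top z 46 mm, y -60 to +60, 16 mm thick), closed at -y by a red stop. A bridge over it (80 in x, 36 in y, top z 77 mm) holds the screw at x = y = 0.
- rail: Loose wooden rail, 44 mm wide (x), 180 long (y), 32 high, 0.1 to 0.2 kg; origin: centre of its underside, which lies 12 mm over the bench. Its -y end starts 20 to 45 mm short of the red stop; its +y end sticks out of the fences and can be pushed or gripped from above. Slides with light friction, 2 mm play each side. Home: origin at y = +40 mm in the fixture's frame.
- stop (a point): Centre of the red stop's face (at y = -50 mm in the fixture's frame), 28 mm above the bench.
- rail_tip (a point): Centre of the rail's -y end face, 16 mm above its underside; meets stop when the rail is home.
- screw (a point): On the vertical clamp screw's axis, on top of the round wrench head (42 mm across), 119 mm above the bench. Clockwise from above tightens; the screw turns against about 3 N of friction at the handle's band, for 0.4 to 0.95 rad from the start (differs each time, cannot be seen), then it is tight. It stays where it is turned; turning the wrench back loosens it.
- grip (a point): Yellow band on the wrench's black handle, on its centre line, 100 mm above the bench, 170 mm from the screw axis. The wrench stays on the screw; its level handle points out from the axis, at first 8 to 60 degrees anticlockwise (towards +x) from the fixture's -y. Round sleeve 25 mm across, 118 to 223 mm from the axis. Screw tight: push at the band climbs steeply to 10-12 N.
- knuckle (a joint): The wrench's break-over knuckle, a vertical hinge 35 mm from the screw axis. 0 = straight, and stays so until the sideways push at the band, clockwise, reaches 10 to 12 N; then the handle folds (positive) while the push grows only by 3 N up to 0.20 rad. At 0.26 rad is its solid end, where the screw is overtightened. It springs straight when let go.
- earmuffs: Bystander: yellow ear defenders lying on the bench, about 150 by 180 by 46 mm high; origin under them between the cups.
- glue: Bystander: white glue bottle, 60 mm diameter, 120 mm tall; origin under its centre.
- offcut: Bystander: wooden offcut 120 by 44 by 32 mm high; origin under its centre.
- bracket: Bystander: flat steel L corner bracket, legs 90 mm by 28 mm, 6 mm thick; origin under the corner.
- tape_measure: Bystander: yellow tape measure 70 by 35 by 65 mm high; origin under its centre.
- screw_pot: Bystander: empty steel pot, 80 mm diameter, 70 mm high; origin under its centre.
- spanner: Bystander: flat spanner 170 mm long; origin under its middle.
Things that resemble listed ones, but are neither listed nor needed, are in the scene too. What is shaped like the rail but green or white is not meant.

How it is judged:
By the outcome, as a careful person would: the job done as asked, in the order asked, and still so for the second after the job is handed in, with the robot touching nothing.
It also fails if it takes over 67 s, if anything falls off the work surface, if the arm or the gripper's body presses on something with over 40 N, if the wrist force passes 120 N, or if a joint passes its speed limit or range.

### The arm

A 6-joint arm with a two-finger parallel gripper is mounted at the origin on the work surface. World frame = base frame: x ahead of the robot, y to its left, z up, the work surface at z = 0. Lengths are in mm, angles in rad, forces in N, time in s.
With the tool pointing down it reaches from about 350 to 775 mm from the base axis. Payload 7.3 kg.
Tool frame: the origin (TCP) lies midway between the tips of the shut fingers; the grasp point (between the pads) lies 19 mm behind it; z points along the fingers, y is the line along which they close (so a half turn about z gives the same grasp; the last joint's range is limited). The gripper opens to 92 mm and grips with 3 to 60 N. Pads are 19 mm wide; open, the fingers measure 130 mm over their backs; the gripper's body (75 mm by 190 mm) begins 47 mm behind the grasp point.
Start: joints at [-1.426, 0.342, 1.524, -0, 1.275, -0.146], TCP at [150.55, -502.971, 226.741] pointing down, gripper open.
Joint ranges: [-2.53, 2.53], [-0.77, 2.02], [0.04, 2.7], [-1, 4.14], [0.28, 2.66], [-3.11, 3.11]. Speed limits (rad/s): [2.57, 2.57, 3.14, 3.14, 3.14, 3.14].

### API

Orientations are given as a unit quaternion [x, y, z, w].
In Python, from rig import bot gives the robot as it stands. The module is installed in compiled form; this text tells all that it offers.
- The arm moves only by the tool send_rows, never from a script. Its argument "plan" is text: rows parted by semicolons, each of 7 numbers parted by spaces: the shift along the tool's x, y, z in mm, then the turn, a rotation vector about the tool's x, y, z in rad, then the finger opening in mm, from 0 to 91.8. In form: dx dy dz wx wy wz hand; .... A call has 1 to 5 rows; each row shifts and turns the commanded pose from where the row before left it, along the tool's axes as they then stand; what a row does not reach is not made up. A row lasts 1/12 s, in which the tool goes at most 41.7 mm and 7.16 degrees, less where a joint would pass 70% of its speed; a pose out of reach is approached as far as the arm can. A call with a gripper value outside its range is refused whole. The fingers move at their own pace and stop on an object; "force" is the grip in N (left out, the last holds). Time passes only in rows, so rows that do not move let the fingers close. It gives the time, the measured TCP pose, the force, the opening and the grip force at its end, in the units of the state.
- bot.state(): the state, without advancing time (a new reading comes with each control period).
- bot.camera(name): name is "side" or "top"; returns (picture, depth): 400x640x3 uint8, red, green, blue; 400x640 float32, mm along the optical axis (not along the pixel's ray), 0 where there is no reading.
- bot.camera_model(name): a dict with "K" (3x3 intrinsics, pixels), "distortion" ([k1, k2, p1, p2, k3] as OpenCV has them; the pictures are not rectified), "extrinsics" (4x4, takes a point from camera to world coordinates). Camera axes: x right, y down, z forward; pixel columns grow to the right and rows downward; lengths in mm; the calibration is good to about 2 mm. A picture is of the moment at which its call begins. camera_model takes no time and is no camera call.
- bot.job_done(): hands the job in; it is judged then, once.
The state is a dict: "time": time; "qpos": joint angles; "joint_velocities": joint speeds; "effort": joint torques, N m; "ee_pos": TCP position; "ee_rot": TCP orientation; "contact_force": force on the tool from outside, world axes, zero at the start; "wrist_torque": the same for the moment, N m; "grip_width": finger opening in mm; "grip_force": force on a finger pad.
Only numpy, scipy, OpenCV 4.12 (cv2) and the standard library are available. Lean on these libraries where they do the work, as an engineer would, in place of code of your own. Each camera call takes 0.05 s, during which the arm holds its last target. There are 200 camera calls.

## Working session

There is one attempt and no reset: what is moved stays moved. The work goes in short steps, Python scripts to look and compute and a tool call to move; the robot and the scene stay as the last step left them, time stands still between calls to the robot, and variables do not carry over. Pictures are saved under pics/ and viewed, at most 10 in all, crops included, and the job is handed in when it is done.

Besides the shell and the picture viewer there is one more tool, called as name(argument=value, ...) on one line, values as JSON. send_rows: Moves the arm, as the interface text tells. Its arguments: {"type":"object","properties":{"plan":{"type":"string"},"force":{"type":"number"}},"required":["plan"]}

```bash
mkdir -p pics; cat > h.py <<'E'
import numpy as np,cv2
from rig import bot
def look(n,tag):
    p,d=bot.camera(n); cv2.imwrite(f'pics/{tag}.png',p[:,:,::-1]); np.savez(f'pics/{tag}.npz',p=p,d=d); return p,d
def ray(n,uv):
    m=bot.camera_model(n);K=np.array(m['K']);T=np.array(m['extrinsics'])
    q=cv2.undistortPoints(np.array(uv,float).reshape(-1,1,2),K,np.array(m['distortion'])).reshape(-1,2)
    r=np.c_[q,np.ones(len(q))]@T[:3,:3].T
    return T[:3,3],r
def plane(n,uv,z):
    o,r=ray(n,uv); return o+r*((z-o[2])/r[:,2])[:,None]
def dep(n,uv,d):
    o,r=ray(n,uv); uv=np.array(uv,int).reshape(-1,2); return o+r*d[uv[:,1],uv[:,0]][:,None]
E
python3 - <<'E'
from h import *
look('top','t0');look('side','s0')
for n in('top','side'):print(n,np.round(bot.camera_model(n)['extrinsics'],2).tolist())
print(bot.state())
E
```

```text
top [[0.03, -0.99, 0.11, 397.53], [-1.0, -0.03, 0.02, 7.04], [-0.01, -0.11, -0.99, 1603.51], [0.0, 0.0, 0.0, 1.0]]
side [[-0.99, 0.08, -0.14, 755.9], [0.16, 0.62, -0.77, 1061.0], [0.02, -0.78, -0.63, 949.26], [0.0, 0.0, 0.0, 1.0]]
{'time': 0.1, 'qpos': array([-1.42597416e+00,  3.42637674e-01,  1.52490836e+00, -4.90736441e-05,
        1.27542665e+00, -1.45980520e-01]), 'joint_velocities': array([-0.00152553, -0.00087392, -0.00305701, -0.00108884, -0.00037748,
        0.00029406]), 'effort': array([ 3.96477248e-03, -4.32003200e+01, -2.44694263e+01,  7.19867810e-02,
        5.26211236e-02, -3.66790596e-05]), 'ee_pos': array([ 150.49167778, -502.58441187,  226.1270359 ]), 'ee_rot': array([ 9.89446562e-01,  1.44896597e-01, -2.30696655e-05, -6.90028648e-04]), 'contact_force': array([ 0.11522406, -0.79846235,  0.68129583]), 'wrist_torque': array([-0.02672056, -0.02327734,  0.06738106]), 'grip_force': 0.0, 'grip_width': 92.16344484443506}
```

View pics/t0.png

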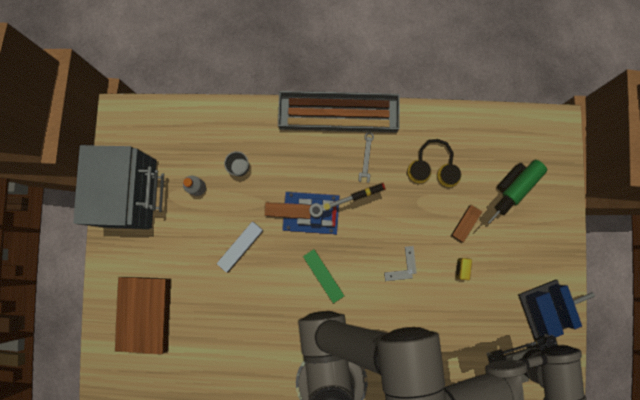

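View pics/s0.png

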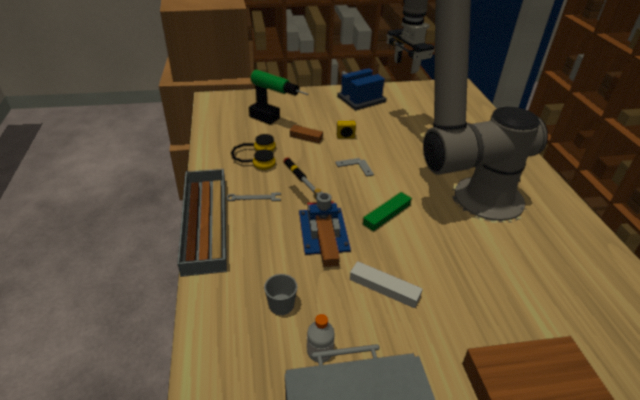

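The top view shows the fixture at about (316,210), with the rail sticking out to the left (world +y) and ending near (265,210). The handle runs right and up to (383,186), with the band near (362,193). The side view agrees: screw (323,200), rail end (330,262). Next I measure these and view an enlarged crop.

```bash
python3 - <<'E'
from h import *
z=np.load('pics/t0.npz');p=z['p'];d=z['d']
c=p[170:250,250:400]
cv2.imwrite('pics/tc.png',cv2.resize(c,None,fx=5,fy=5,interpolation=cv2.INTER_CUBIC)[:,:,::-1])
hsv=cv2.cvtColor(p,cv2.COLOR_RGB2HSV)
def mask(lo,hi):
    m=cv2.inRange(hsv,lo,hi);k=np.zeros_like(m);k[170:250,250:400]=m[170:250,250:400];return k
b=mask((105,120,40),(125,255,255)); P=cv2.findNonZero(b); r=cv2.minAreaRect(P); print('blue',r)
print(np.round(plane('top',cv2.boxPoints(r),12)))
print('screw',plane('top',[[316,210]],119),dep('top',[[316,210]],d))
print('handle',np.round(dep('top',[[350,198],[356,196],[362,193],[368,191],[375,189]],d)))
print('rail',np.round(dep('top',[[270,205],[270,210],[270,215],[290,210],[280,210]],d)))
E
```

```text
blue ((310.7124328613281, 212.6698455810547), (52.427188873291016, 37.359535217285156), 3.945185899734497)
[[491. 169.  12.]
 [614. 165.  12.]
 [607.  -8.  12.]
 [484.  -3.  12.]]
screw [[547.0346805   59.72737219 119.        ]] [[547.98264057  60.06143662 109.58702062]]
handle [[ 589.  -44.  104.]
 [ 595.  -62.  109.]
 [ 604.  -80.  115.]
 [ 611.  -98.  113.]
 [ 618. -120.  111.]]
rail [[566. 210.  51.]
 [550. 210.  47.]
 [535. 211.  36.]
 [553. 146.  39.]
 [551. 178.  43.]]
```

View pics/tc.png

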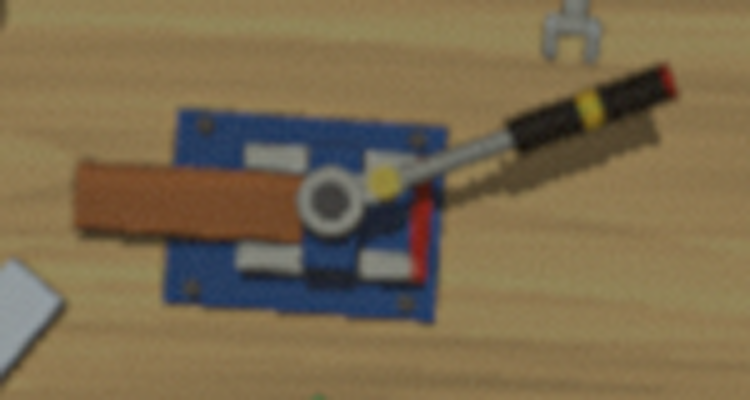

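The crop gives these pixels: plate corners (180,108), (447,128), (434,321), (163,302), rail end (78,160) to (75,235), head centre (330,201), band (590,107).

```bash
python3 - <<'E'
from h import *
f=lambda L:[[250+(x+.5)/5-.5,170+(y+.5)/5-.5] for x,y in L]
c=plane('top',f([(180,108),(447,128),(434,321),(163,302)]),12);print(np.round(c,1))
ey=(c[0]+c[3]-c[1]-c[2])/2;print('ylen',np.linalg.norm(ey)); yaw=np.arctan2(-ey[0],ey[1]);
print('yaw y-edge',yaw,'x-edge',[np.arctan2(v[1],v[0]) for v in(c[0]-c[3],c[1]-c[2])])
ctr=c.mean(0);u=ey/np.linalg.norm(ey);print('origin from plate',ctr-20*u)
s=plane('top',f([(330,201)]),119)[0];g=plane('top',f([(590,107)]),111)[0]
print('screw',s,'grip',g,'dist',np.linalg.norm((g-s)[:2]))
print('angle from -y (deg)',np.degrees(np.arctan2(g[0]-s[0],-(g[1]-s[1]))))
e=plane('top',f([(78,160),(75,235)]),44);print('rail end',e,np.linalg.norm(e[0]-e[1]))
E
```

```text
[[617.3 165.7  12. ]
 [608.8 -10.5  12. ]
 [481.7  -5.4  12. ]
 [489.1 172.   12. ]]
ylen 177.00682965457244
yaw y-edge -0.044988408447907295 x-edge [np.float64(-0.04936404517952454), np.float64(-0.04080004927836715)]
origin from plate [548.30743533  60.48023295  12.        ]
screw [547.61530346  60.96929686 119.        ] grip [611.08897443 -97.32568855 111.        ] dist 170.54679508029037
angle from -y (deg) 21.84996896794037
rail end [[577.29819138 227.27259998  44.        ]
 [528.68126166 227.1643834   44.        ]] 48.617050157659556
```

send_rows(plan="0 0 0 0 0 -0.12 0;0 0 0 0 0 -0.12 0;0 0 0 0 0 -0.12 0;0 0 0 0 0 -0.12 0;0 0 0 0 0 -0.12 0")

```text
time: 0.52
ee_pos: [150.5, -502.7, 226.3]
ee_rot: [0.901, 0.433, 0.0, -0.0]
contact_force: [0.0, -0.2, -0.1]
grip_width: 63.0
grip_force: 0.0
```

send_rows(plan="0 0 0 0 0 -0.12 0;0 0 0 0 0 -0.12 0;0 0 0 0 0 -0.12 0;0 0 0 0 0 -0.12 0;0 0 0 0 0 -0.155 0")

```text
time: 0.93
ee_pos: [150.5, -502.7, 226.3]
ee_rot: [0.731, 0.682, 0.0, -0.0]
contact_force: [0.3, -0.1, -0.1]
grip_width: 29.8
grip_force: 0.0
```

send_rows(plan="20 25 0 0 0 0 0;20 35 0 0 0 0 0;20 35 0 0 0 0 0;20 35 0 0 0 0 0;20 35 0 0 0 0 0")

```text
time: 1.35
ee_pos: [323.8, -414.4, 226.5]
ee_rot: [0.733, 0.68, 0.0, -0.0]
contact_force: [0.2, -1.1, 0.2]
grip_width: 0.8
grip_force: 0.0
```

send_rows(plan="30 25 0 0 0 0 0;30 25 0 0 0 0 0;30 25 0 0 0 0 0;30 25 0 0 0 0 0;30 25 0 0 0 0 0")

```text
time: 1.77
ee_pos: [459.4, -273.6, 226.4]
ee_rot: [0.733, 0.68, -0.0, -0.0]
contact_force: [0.6, -0.7, 0.8]
grip_width: 0.5
grip_force: 0.0
```

send_rows(plan="35 10 0 0 0 0 0;35 10 0 0 0 0 0;35 10 0 0 0 0 0;35 10 0 0 0 0 0;35 10 0 0 0 0 0")

```text
time: 2.18
ee_pos: [521.6, -102.8, 226.4]
ee_rot: [0.733, 0.68, -0.0, -0.0]
contact_force: [0.9, -0.3, -0.3]
grip_width: 0.5
grip_force: 0.0
```

send_rows(plan="40 2 0 0 0 -0.03 0;40 2 0 0 0 0 0;40 2 0 0 0 0 0;40 2 0 0 0 0 0;40 2 0 0 0 0 0")

```text
time: 2.6
ee_pos: [541.2, 96.5, 226.4]
ee_rot: [0.723, 0.691, -0.0, -0.0]
contact_force: [-0.3, -0.8, -0.1]
grip_width: 0.4
grip_force: 0.0
```

send_rows(plan="40 2 0 0 0 0 0;40 2 0 0 0 0 0;40 2 0 0 0 0 0;40 2 0 0 0 0 0;0 0 0 0 0 0 0")

```text
time: 3.02
ee_pos: [555.9, 260.8, 225.7]
ee_rot: [0.721, 0.693, 0.001, -0.001]
contact_force: [-0.9, -0.3, 0.3]
grip_width: 0.5
grip_force: 0.0
```

send_rows(plan="0 0 40 0 0 0 0;0 0 40 0 0 0 0;0 0 40 0 0 0 0;0 0 0 0 0 0 0;0 0 0 0 0 0 0")

```text
time: 3.43
ee_pos: [555.6, 253.4, 105.1]
ee_rot: [0.723, 0.691, -0.002, -0.001]
contact_force: [0.1, -0.7, 1.1]
grip_width: 0.6
grip_force: 0.0
```

send_rows(plan="0 0 30 0 0 0 0;0 0 30 0 0 0 0;0 0 18 0 0 0 0;0 0 0 0 0 0 0;0 0 0 0 0 0 0")

```text
time: 3.85
ee_pos: [558.3, 254.3, 30.9]
ee_rot: [0.723, 0.691, 0.001, 0.001]
contact_force: [-0.5, -0.3, 0.6]
grip_width: 0.5
grip_force: 0.0
```

send_rows(plan="-4 0 0 0 0 0 0;-4 0 0 0 0 0 0;-4 0 0 0 0 0 0;-3 0 0 0 0 0 0;-3 0 0 0 0 0 0")

```text
time: 4.27
ee_pos: [556.5, 235.8, 29.7]
ee_rot: [0.723, 0.691, 0.001, 0.0]
contact_force: [0.8, 1.6, -0.3]
grip_width: 0.3
grip_force: 0.5
```

send_rows(plan="-3 0 0 0 0 0 0;-3 0 0 0 0 0 0;-3 0 0 0 0 0 0;-3 0 0 0 0 0 0;-3 0 0 0 0 0 0")

```text
time: 4.68
ee_pos: [555.3, 220.8, 28.6]
ee_rot: [0.723, 0.691, -0.0, -0.0]
contact_force: [-0.5, 0.7, 0.1]
grip_width: 0.4
grip_force: 0.6
```

send_rows(plan="-3 0 0 0 0 0 0;-3 0 0 0 0 0 0;-2 0 0 0 0 0 0;-2 0 0 0 0 0 0;-2 0 0 0 0 0 0")

```text
time: 5.1
ee_pos: [554.7, 208.9, 28.6]
ee_rot: [0.723, 0.691, -0.0, 0.0]
contact_force: [-0.2, 0.5, -0.1]
grip_width: 0.6
grip_force: 0.4
```

send_rows(plan="-1 0 0 0 0 0 0;-1 0 0 0 0 0 0;-1 0 0 0 0 0 0;-1 0 0 0 0 0 0;-1 0 0 0 0 0 0")

```text
time: 5.52
ee_pos: [554.5, 204.0, 28.6]
ee_rot: [0.723, 0.691, -0.0, 0.0]
contact_force: [-0.5, 0.6, -0.3]
grip_width: 0.4
grip_force: 0.3
```

send_rows(plan="-0.7 0 0 0 0 0 0;-0.7 0 0 0 0 0 0;-0.7 0 0 0 0 0 0;0 0 0 0 0 0 0")

```text
time: 5.85
ee_pos: [554.5, 203.2, 28.8]
ee_rot: [0.723, 0.691, 0.001, -0.0]
contact_force: [-1.4, 6.3, -0.2]
grip_width: 0.6
grip_force: 3.2
```

send_rows(plan="-0.6 0 0 0 0 0 0;-0.6 0 0 0 0 0 0;-0.6 0 0 0 0 0 0;0 0 0 0 0 0 0")

```text
time: 6.18
ee_pos: [554.5, 203.1, 29.0]
ee_rot: [0.723, 0.691, 0.002, -0.001]
contact_force: [-0.2, 13.0, -0.0]
grip_width: 0.4
grip_force: 6.8
```

Contact at y=203 with a steep rise in force suggests the rail is home. I'll back off, lift, and check with the camera.

send_rows(plan="2 0 0 0 0 0 0;10 0 0 0 0 0 0;15 0 0 0 0 0 0;0 0 -30 0 0 0 0;0 0 -40 0 0 0 0")

```text
time: 6.6
ee_pos: [553.1, 228.0, 95.8]
ee_rot: [0.722, 0.691, -0.004, -0.002]
contact_force: [1.1, -0.9, 0.7]
grip_width: 0.4
grip_force: 0.0
```

send_rows(plan="0 0 -40 0 0 0 0;0 0 -40 0 0 0 0;0 0 -30 0 0 0 0;30 0 0 0 0 0 0;30 0 0 0 0 0 0")

```text
time: 7.02
ee_pos: [559.7, 288.0, 212.2]
ee_rot: [0.724, 0.69, 0.003, 0.001]
contact_force: [0.0, 0.5, -0.8]
grip_width: 0.7
grip_force: 0.0
```

```bash
python3 - <<'E'
from h import *
p,d=look('top','t1')
cv2.imwrite('pics/tc1.png',cv2.resize(p[170:250,250:400],None,fx=5,fy=5,interpolation=cv2.INTER_CUBIC)[:,:,::-1])
print(bot.state()['qpos'],bot.state()['ee_pos'])
E
```

```text
[0.36159248 0.54817841 1.23801281 0.00287963 1.3510685  0.40439081] [558.23726938 293.77537161 210.29379517]
```

View pics/tc1.png

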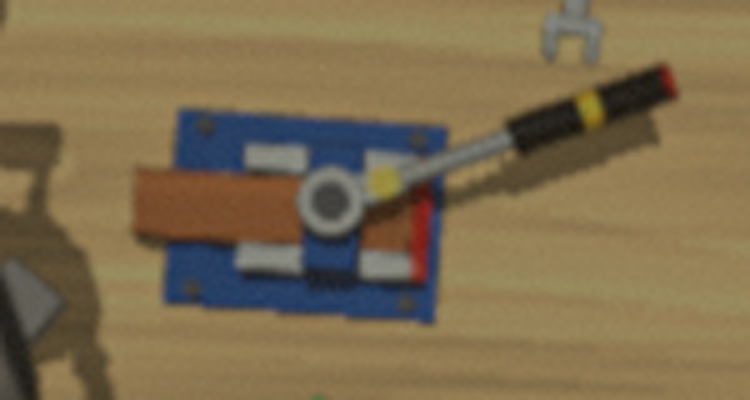

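The rail end is now at crop (135,203), and its far end touches the red stop at about x=415, so it is home. The wrench hasn't moved. Now over to the handle.

send_rows(plan="-37 12 0 0 0 0 0;-37 12 0 0 0 0 0;-37 12 0 0 0 0 0;-37 12 0 0 0 0 0;-37 12 0 0 0 0 0")

```text
time: 7.48
ee_pos: [610.1, 98.8, 208.6]
ee_rot: [0.722, 0.691, -0.0, 0.0]
contact_force: [1.2, 0.3, -0.8]
grip_width: 0.4
grip_force: 0.0
```

send_rows(plan="-37 12 0 0 0 0 0;-37 12 0 0 0 0 0;-37 12 0 0 0 0 0;-37 12 0 0 0 0 0;-34 8 0 0 0 0 0")

```text
time: 7.9
ee_pos: [658.4, -86.4, 208.4]
ee_rot: [0.723, 0.691, -0.0, 0.0]
contact_force: [0.2, -1.1, -0.3]
grip_width: 0.3
grip_force: 0.0
```

send_rows(plan="0 0 0 0 0 0.115 0;0 0 0 0 0 0.115 0;0 0 0 0 0 0.115 0;0 0 0 0 0 0.115 0;0 0 0 0 0 0.115 0")

```text
time: 8.32
ee_pos: [657.9, -84.1, 208.3]
ee_rot: [0.89, 0.455, -0.0, -0.0]
contact_force: [-0.3, 0.6, -0.2]
grip_width: 0.4
grip_force: 0.0
```

send_rows(plan="0 0 0 0 0 0.115 0;0 0 0 0 0 0.115 0;0 0 0 0 0 0.115 0;0 0 0 0 0 0.115 0;0 0 0 0 0 0.115 0")

```text
time: 8.73
ee_pos: [657.9, -83.9, 208.4]
ee_rot: [0.983, 0.184, -0.0, 0.0]
contact_force: [-0.4, 0.1, 0.0]
grip_width: 0.4
grip_force: 0.0
```

send_rows(plan="0 0 0 0 0 0 0;0 0 0 0 0 0 0")

```text
time: 8.9
ee_pos: [657.8, -84.1, 208.4]
ee_rot: [0.982, 0.189, -0.0, -0.0]
contact_force: [0.4, -0.3, 1.0]
grip_width: 0.1
grip_force: 0.0
```

send_rows(plan="0 -5 30 0 0 0 0;0 0 35 0 0 0 0;0 0 35 0 0 0 0;0 0 22 0 0 0 0;0 0 0 0 0 0 0")

```text
time: 9.32
ee_pos: [652.5, -79.0, 80.8]
ee_rot: [0.982, 0.188, -0.005, -0.002]
contact_force: [-1.4, 0.3, -0.2]
grip_width: 0.5
grip_force: 0.0
```

send_rows(plan="-4 0 0 0 0 0 0;-4 0 0 0 0 0 0;-4 0 0 0 0 0 0;-3 0 0 0 0 0 0;-2 0 0 0 0 0 0")

```text
time: 9.73
ee_pos: [640.2, -86.7, 88.4]
ee_rot: [0.982, 0.187, 0.001, 0.001]
contact_force: [0.0, 0.0, 0.6]
grip_width: 0.3
grip_force: 0.0
```

send_rows(plan="-2 0 0 0 0 0 0;-2 0 0 0 0 0 0;-2 0 0 0 0 0 0;-2 0 0 0 0 0 0;0 0 0 0 0 0 0")

```text
time: 10.15
ee_pos: [632.8, -89.3, 86.9]
ee_rot: [0.982, 0.187, 0.001, 0.0]
contact_force: [1.8, -0.3, 0.1]
grip_width: 0.5
grip_force: 0.6
```

send_rows(plan="-3.4 0.4 0 0 0 0.02 0;-5.1 0.6 0 0 0 0.03 0;-5.1 0.6 0 0 0 0.03 0;-5.1 0.6 0 0 0 0.03 0;-5.1 0.6 0 0 0 0.03 0")

```text
time: 10.57
ee_pos: [610.4, -99.7, 86.8]
ee_rot: [0.993, 0.116, 0.0, 0.0]
contact_force: [3.1, 1.6, -0.2]
grip_width: 0.7
grip_force: 1.5
```

send_rows(plan="-5.1 0.6 0 0 0 0.03 0;-5.1 0.6 0 0 0 0.03 0;-5.1 0.6 0 0 0 0.03 0;-5.1 0.6 0 0 0 0.03 0;-5.1 0.6 0 0 0 0.03 0")

```text
time: 10.98
ee_pos: [585.8, -106.9, 86.8]
ee_rot: [0.999, 0.041, 0.0, -0.0]
contact_force: [2.3, 1.2, 0.2]
grip_width: 0.5
grip_force: 1.5
```

send_rows(plan="-1.7 0.2 0 0 0 0.01 0;-1.7 0.2 0 0 0 0.01 0;-1.7 0.2 0 0 0 0.01 0;-1.7 0.2 0 0 0 0.01 0;-1.7 0.2 0 0 0 0.01 0")

```text
time: 11.4
ee_pos: [577.9, -108.5, 86.7]
ee_rot: [1.0, 0.017, 0.0, 0.0]
contact_force: [3.4, -0.2, 0.1]
grip_width: 0.2
grip_force: 1.4
```

send_rows(plan="-1.7 0.2 0 0 0 0.01 0;-1.7 0.2 0 0 0 0.01 0;-1.7 0.2 0 0 0 0.01 0;-1.7 0.2 0 0 0 0.01 0;-1.7 0.2 0 0 0 0.01 0")

```text
time: 11.82
ee_pos: [569.3, -109.7, 86.7]
ee_rot: [1.0, -0.008, 0.0, 0.0]
contact_force: [3.4, -0.3, 1.9]
grip_width: 0.3
grip_force: 1.4
```

send_rows(plan="-1.7 0.2 0 0 0 0.01 0;-1.7 0.2 0 0 0 0.01 0;-1.7 0.2 0 0 0 0.01 0;-1.7 0.2 0 0 0 0.01 0;-1.7 0.2 0 0 0 0.01 0")

```text
time: 12.23
ee_pos: [560.8, -110.4, 86.7]
ee_rot: [0.999, -0.033, 0.0, 0.0]
contact_force: [2.1, -1.3, 0.5]
grip_width: 0.1
grip_force: 1.5
```

send_rows(plan="-1.7 0.2 0 0 0 0.01 0;-1.7 0.2 0 0 0 0.01 0;-1.7 0.2 0 0 0 0.01 0;-1.7 0.2 0 0 0 0.01 0;-1.7 0.2 0 0 0 0.01 0")

```text
time: 12.65
ee_pos: [552.2, -110.7, 86.8]
ee_rot: [0.998, -0.058, 0.0, 0.0]
contact_force: [3.3, -1.7, 0.1]
grip_width: 0.5
grip_force: 1.5
```

send_rows(plan="-1.7 0.2 0 0 0 0.01 0;-1.7 0.2 0 0 0 0.01 0;-1.7 0.2 0 0 0 0.01 0;-1.7 0.2 0 0 0 0.01 0;-1.7 0.2 0 0 0 0.01 0")

```text
time: 13.07
ee_pos: [544.5, -110.6, 87.0]
ee_rot: [0.997, -0.083, 0.001, 0.0]
contact_force: [6.7, -2.8, 0.2]
grip_width: 0.3
grip_force: 3.3
```

send_rows(plan="-1.7 0.2 0 0 0 0.01 0;-1.7 0.2 0 0 0 0.01 0;-1.7 0.2 0 0 0 0.01 0;-1.7 0.2 0 0 0 0.01 0;-1.7 0.2 0 0 0 0.01 0")

```text
time: 13.48
ee_pos: [538.3, -110.4, 87.8]
ee_rot: [0.994, -0.107, 0.004, 0.001]
contact_force: [10.7, -2.6, -1.0]
grip_width: 0.7
grip_force: 5.9
```

send_rows(plan="-1.5 0.2 0 0 0 0.01 0;-1.5 0.2 0 0 0 0.01 0;0 0 0 0 0 0 0")

```text
time: 13.73
ee_pos: [535.3, -110.2, 87.9]
ee_rot: [0.993, -0.117, 0.004, 0.001]
contact_force: [10.9, -3.0, -0.2]
grip_width: 0.4
grip_force: 5.8
```

send_rows(plan="-1.5 0.2 0 0 0 0.01 0;-1.5 0.2 0 0 0 0.01 0;0 0 0 0 0 0 0")

```text
time: 13.98
ee_pos: [532.4, -110.0, 87.9]
ee_rot: [0.992, -0.127, 0.004, 0.001]
contact_force: [11.0, -3.1, -0.6]
grip_width: 0.2
grip_force: 6.0
```

send_rows(plan="-1.5 0.2 0 0 0 0.01 0;-1.5 0.2 0 0 0 0.01 0;-1.5 0.2 0 0 0 0.01 0;0 0 0 0 0 0 0;0 0 0 0 0 0 0")

```text
time: 14.4
ee_pos: [528.2, -109.6, 88.0]
ee_rot: [0.99, -0.142, 0.004, 0.001]
contact_force: [11.4, -3.2, -0.6]
grip_width: 0.8
grip_force: 6.2
```

```bash
python3 - <<'E'
from h import *
p,d=look('top','t2')
cv2.imwrite('pics/tc2.png',cv2.resize(p[170:250,270:400],None,fx=6,fy=6,interpolation=cv2.INTER_CUBIC)[:,:,::-1])
s=bot.state();print(s['contact_force'],s['ee_pos'])
E
```

```text
[12.03331706 -4.19465427 -0.58638052] [ 528.27044682 -109.65512985   88.02275758]
```

View pics/tc2.png

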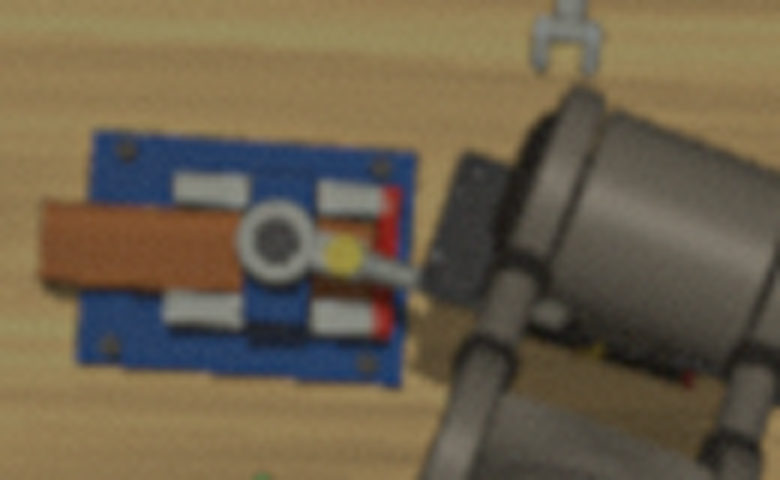

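The head is at (275,240), the knuckle at (344,255) and the handle tip at (688,379). The inner arm lies at about 12° and the handle at about 20°, so the knuckle has folded roughly 0.1 rad, with the force flat at 11–12 N. The rail is still at the stop. Now I ease off.

send_rows(plan="2 0 0 0 0 0 0;2 0 0 0 0 0 0;2 0 0 0 0 0 0;2 0 0 0 0 0 0;2 0 0 0 0 0 0")

```text
time: 14.87
ee_pos: [537.3, -111.3, 87.7]
ee_rot: [0.99, -0.142, 0.003, -0.0]
contact_force: [10.9, 2.0, -0.3]
grip_width: 0.4
grip_force: 5.3
```

send_rows(plan="2 0 0 0 0 0 0;2 0 0 0 0 0 0;2 0 0 0 0 0 0;2 0 0 0 0 0 0;3 0 0 0 0 0 0")

```text
time: 15.28
ee_pos: [545.0, -113.3, 86.7]
ee_rot: [0.99, -0.142, -0.0, -0.001]
contact_force: [2.0, 1.1, 0.4]
grip_width: 0.5
grip_force: 0.9
```

send_rows(plan="10 0 0 0 0 0 0;20 0 0 0 0 0 0;20 0 0 0 0 0 0;20 0 -10 0 0 0 0;10 0 -30 0 0 0 0")

```text
time: 15.7
ee_pos: [619.6, -136.0, 122.0]
ee_rot: [0.99, -0.142, -0.006, -0.001]
contact_force: [-0.1, 0.6, -0.2]
grip_width: 0.3
grip_force: 0.0
```

send_rows(plan="0 0 -35 0 0 0 0;0 0 -35 0 0 0 0;30 30 -30 0 0 0 0;30 30 0 0 0 0 0;0 0 0 0 0 0 0")

```text
time: 16.12
ee_pos: [659.4, -208.9, 220.9]
ee_rot: [0.99, -0.144, 0.001, 0.001]
contact_force: [-0.3, 0.3, -1.1]
grip_width: 0.5
grip_force: 0.0
```

```bash
python3 - <<'E'
from h import *
p,d=look('top','t3')
cv2.imwrite('pics/tc3.png',cv2.resize(p[130:260,230:400],None,fx=4,fy=4,interpolation=cv2.INTER_CUBIC)[:,:,::-1])
E
```

```text
(no output)
```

View pics/tc3.png

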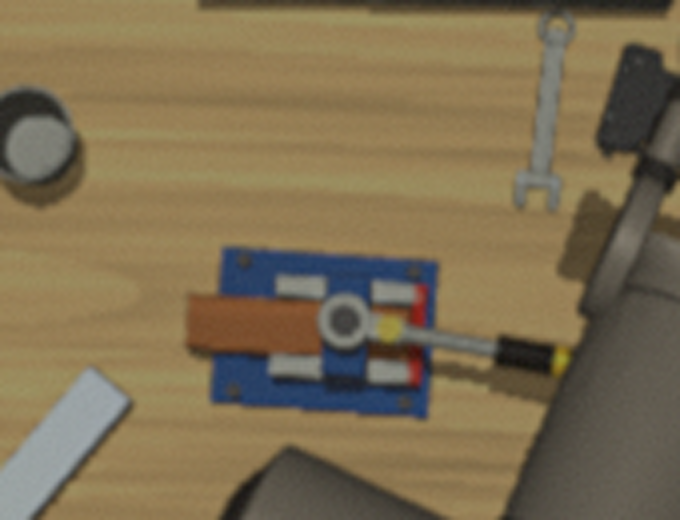

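```bash
python3 - <<'E'
from h import *
f=lambda L:[[230+(x+.5)/4-.5,130+(y+.5)/4-.5] for x,y in L]
s=plane('top',f([(345,320)]),119)[0];k=plane('top',f([(389,328)]),112)[0];g=plane('top',f([(530,354)]),111)[0]
for v in(k,g):print(v,np.linalg.norm((v-s)[:2]),np.arctan2(v[0]-s[0],-(v[1]-s[1])))
E
```

```text
[543.64678224  26.44309081 112.        ] 34.00502052186638 -0.13358873198765328
[526.69094089 -82.15545375 111.        ] 143.91339215209592 -0.1498515869919132
```

The wrench is straight again: head (345,320), knuckle (389,328) and sleeve (530,354) are in line at about -0.15 rad, where it became tight. The rail is still at the stop, the bystanders in view haven't moved, and the arm is clear. I'm handing in.

```bash
python3 -c "
from rig import bot
print(bot.job_done())"
```

```text
the job is handed in; nothing more can be done
None
```

I handed the job in at about 16 s: the rail is home against the red stop (13 N peak push) and the wrench was turned until its knuckle gave by about 0.1 rad at 11–12 N, then released. It sprang straight near the angle where it went tight, though I did not re-press the screw to confirm it held; the arm is clear and I saw nothing else moved.

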